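# Put the rolling pin back on its swivelling rest

### The job

The swivelling rest of the pin stand was left swung aside: pull up its spring knob, swing the rest round to the middle hole so that its forks line up with the wire shelf, and let the knob snap down. Only then gently lay the thick straight rolling pin in the two forks under the shelf, centred and seated in both, let go of it, and leave the other things on the bench where they are.

Things in the scene. Friction and masses are not known exactly. Their poses are not given: they have to be found in the camera images.
- stand: fixed pin stand, dark steel foot plate 240 x 220 x 12 mm. Origin at bench height on the upright pivot of the swivelling rest; x points to the back (away from the robot, give or take its yaw), y along the wire shelf, z up. Two shelf posts at x = 105, y = +-100 mm.
- shelf_edge (a point): middle of the front wire of the stand's wire shelf. The shelf is 280 mm wide, reaches from here 120 mm back (from 10 mm behind the pivot) (+x), underside 240 mm over the bench, 80 mm over a pin in the forks; it covers the forks' rear half. An upright gripper on the seated pin fouls the wire; one leaning about 35 degrees back to the robot (fingers forward and down) clears it.
- seat (a point): where the rolling pin's middle lies when seated in the forks: on the pivot axis, 140 mm over the bench. Turns with the rest: y from fork to fork, z up, the short arm with the knob along -x. The two aluminium forks are 90-degree V notches, 10 mm thick, at y = +-75 mm, tips 136 mm over the bench; the bar joining them (30 mm wide, 180 long) tops out at 70 mm.
- rest (a joint): turn of the rest about the upright pivot, rad, positive anticlockwise from above; 0 = forks in line with the wire shelf (short arm to the stand's -x), at the middle hole. Index plate holes: middle one at 0 (play +-0.015); long parking hole 0.62 to 0.82, where it starts; unused one at -0.70. Friction 0.06 N m; stays where left.
- plunger (a joint): pull of the spring plunger, m: 0 = its pin fully down in a hole, 0.010 = just clear of the hole (let go there it rides on the plate until over a hole), 0.016 = end of travel. The spring pushes down with 4 N at 0 and 7.5 N fully up.
- knob (a point): centre of the plunger's round black knob, 26 mm diameter, 24 mm tall, upright axis; 100 mm from the pivot at the end of the rest's short arm, 92 mm over the bench with the plunger down; rises with the plunger, goes round with the rest. Under the knob 10 mm are free down to the arm (24 mm wide), round a 20 mm collar and thin pin.
- pin_mid (a point): centre of the rolling pin: plain straight wooden cylinder, 40 mm thick, 280 mm long, about 0.25 kg, lying on the bench at first (centre 20 mm over it). Its x axis runs along the pin.
- dowel: slim tapered wooden pin, 260 long, 24 thick; a bystander, lying roughly parallel to the rolling pin; origin under its middle
- cutter: bystander: steel ring pastry cutter, 60 across, 40 tall; origin at the centre of its underside
- bowl: bystander: steel bowl, 170 across, 65 tall; origin at the centre of its underside
- jar: bystander: jar, 72 across, 120 tall; origin at the centre of its underside
- scraper: bystander: steel dough scraper with a white handle, 110 x 120, 28 tall, lying flat; origin under the blade
- beaker: bystander: steel mug, 80 across, 90 tall, handle at its +y; origin at the centre of its underside
- timer: bystander: round white kitchen timer, 74 across, 52 tall; origin at the centre of its underside

How it is judged:
By the outcome, as a careful person would: the job done as asked, in the order asked, and still so for the second after the job is handed in, with the robot touching nothing.
It also fails if it takes over 59 s, if anything falls off the work surface, if the arm or the gripper's body presses on something with over 40 N, if the wrist force passes 120 N, or if a joint passes its speed limit or range.

### The arm

A 7-joint arm with a two-finger parallel gripper is mounted at the origin on the work surface. World frame = base frame: x ahead of the robot, y to its left, z up, the work surface at z = 0. Lengths are in m, angles in rad, forces in N, time in s.
With the tool pointing down it reaches from about 0.4 to 0.875 m from the base axis. Payload 4.4 kg.
Tool frame: the origin (TCP) lies at the very end of the fingers, on their centre line; the grasp point (between the pads) lies 19 mm behind it; z points along the fingers, y is the line along which they close (so a half turn about z gives the same grasp; the last joint's range is limited). The gripper opens to 85 mm and grips with 20 to 120 N. Pads are 22 mm wide; open, the fingers measure 114 mm over their backs; the gripper's body (76 mm by 85 mm) begins 54 mm behind the grasp point. The pads swing forward as they close: fully open they stand 13 mm farther back than shut.
Start: joints at [1.129, 0.628, 0.038, 1.517, -0.027, 0.996, -0.02], TCP at [0.239, -0.605, 0.231] pointing down, gripper open.
Joint ranges: [-3.06, 3.06], [-0.37, 2.12], [-1.25, 1.32], [0.18, 2.47], [-1.1, 4.24], [0.23, 1.98], [-2.94, 2.94]. Speed limits (rad/s): [2.57, 2.57, 3.14, 3.14, 3.14, 3.14, 3.14].

### API

Orientations are given as [roll, pitch, yaw] about the fixed x, y, z axes, in that order (R = Rz(yaw) Ry(pitch) Rx(roll)).
In Python, from plant import robot, optics gives the robot as it stands.
- The arm moves only by the tool arm_command, never from a script. Its argument "rows" is a list that holds one entry, the list of rows, each a list of 7 numbers: the shift along the tool's x, y, z in cm, then the turn, a rotation vector about the tool's x, y, z in rad, then the opening, from -1 (shut) to 1 (fully open). In form: [[[x, y, z, rx, ry, rz, grip], ...]]. A call has 1 to 10 rows; each row is the pose to reach, as a shift and turn from the pose commanded when the call began, along the tool's axes at that moment; what a row does not reach only later rows make up. A row lasts 1/8 s, in which the tool goes at most 62.5 mm and 10.7 degrees, less where a joint would pass 70% of its speed; a pose out of reach is approached as far as the arm can. A call with a gripper value outside its range is refused whole. The fingers move at their own pace and stop on an object; "grip_force" is the grip in N (left out, the last holds). Time passes only in rows, so rows that repeat a pose let the fingers close. It gives the time, the measured TCP pose, the force, the opening and the grip force at its end, in the units of the state.
- robot.get_obs(): the state, without advancing time (a new reading comes with each control period).
- optics.get_image(name): name is "scene" or "top" or "wrist"; returns a dict with "frame" (384x512x3 uint8, red, green, blue), "fovy" (degrees; the focal length in pixels is half the picture's height over the tangent of half this angle, whatever the lens; pixels are square), "cx", "cy" (the principal point, pixels), "camera_from_world" (4x4, takes a point from world to camera coordinates); the wrist camera has in their place "tool_from_camera" (4x4, takes a point from camera to tool coordinates, whose origin is the TCP and whose axes are the flange's). Camera axes: x right, y down, z forward; pixel columns grow to the right and rows downward; lengths in m; the calibration is good to about 2 mm. A picture is of the moment at which its call begins: read the wrist's pose just before it. There is no depth.
- robot.sign_off(): hands the job in; it is judged then, once.
The state is a dict: "t": time; "joint_positions": joint angles; "dq": joint speeds; "tau": joint torques, N m; "tcp_pos": TCP position; "eef_rot": TCP orientation; "ft_force": force on the tool from outside, world axes, zero at the start; "torque": the same for the moment, N m; "grip_width": opening from 0.0 (shut) to 1.0 (fully open); "finger_force": force on a finger pad.
Only numpy, scipy, OpenCV 4.12 (cv2) and the standard library are available. Lean on these libraries where they do the work, as an engineer would, in place of code of your own. Each camera call takes 0.05 s, during which the arm holds its last target. There are 200 camera calls.

## Working session

There is one attempt and no reset: what is moved stays moved. The work goes in short steps, Python scripts to look and compute and a tool call to move; the robot and the scene stay as the last step left them, time stands still between calls to the robot, and variables do not carry over. Pictures are saved under pics/ and viewed, at most 10 in all, crops included, and the job is handed in when it is done.

Besides the shell and the picture viewer there is one more tool, called after "Request:" as a command line: name --argument value ..., lists and objects as JSON in quotes. arm_command: Moves the arm, as the interface text tells. Its arguments: {"type":"object","properties":{"rows":{"type":"array","items":{"type":"array","items":{"type":"array","items":{"type":"number"}}}},"grip_force":{"type":"number"}},"required":["rows"]}

```bash
ls; mkdir -p pics
cat > h.py <<'E'
import numpy as np, cv2
from scipy.spatial.transform import Rotation as R
from plant import robot, optics
def cam(n):
    d=optics.get_image(n); f=d['frame'].shape[0]/2/np.tan(np.radians(d['fovy'])/2)
    K=np.array([[f,0,d['cx']],[0,f,d['cy']],[0,0,1]])
    return d,K
def ray(u,v,K,M):
    Rm=M[:3,:3];c=-Rm.T@M[:3,3]; return c,Rm.T@np.linalg.inv(K)@[u,v,1]
def onz(u,v,z,K,M):
    c,r=ray(u,v,K,M); return c+r*(z-c[2])/r[2]
def proj(p,K,M):
    q=K@(M[:3,:3]@np.asarray(p)+M[:3,3]); return q[:2]/q[2]
E
python3 - <<'E'
from h import *
for n in('top','scene'):
    d,K=cam(n); cv2.imwrite(f'pics/{n}0.png',cv2.resize(d['frame'][:,:,::-1],(800,600),interpolation=cv2.INTER_CUBIC))
    np.savez(n+'.npz',K=K,M=d['camera_from_world']); print(n,K,d['camera_from_world'].round(3))
print(robot.get_obs())
E
```

```text
pics
top [[470.89063856   0.         256.34161638]
 [  0.         470.89063856 191.8801391 ]
 [  0.           0.           1.        ]] [[ 0.015 -1.     0.01  -0.01 ]
 [-0.989 -0.016 -0.145  0.553]
 [ 0.145 -0.008 -0.989  1.843]
 [ 0.     0.     0.     1.   ]]
scene [[433.97467766   0.         260.5819593 ]
 [  0.         433.97467766 190.410284  ]
 [  0.           0.           1.        ]] [[-0.674  0.738  0.022  0.369]
 [ 0.488  0.467 -0.737 -0.138]
 [-0.555 -0.486 -0.675  1.704]
 [ 0.     0.     0.     1.   ]]
{'t': 0.1, 'joint_positions': array([ 1.1291858 ,  0.62925385,  0.03846968,  1.51824725, -0.02697199,
        0.99630227, -0.01998491]), 'dq': array([ 0.00051474, -0.00308714,  0.00112682, -0.00153082,  0.00051684,
        0.00049987,  0.0010682 ]), 'tau': array([ 3.25292778e-03, -5.64530253e+01,  1.23079777e+00, -1.93972081e+01,
        1.13333669e-02,  5.43494432e-03,  4.80856784e-05]), 'tcp_pos': array([ 0.23837342, -0.60412293,  0.230488  ]), 'eef_rot': array([-3.13990134e+00,  5.47193971e-05,  3.75821211e-01]), 'ft_force': array([-0.39342474,  0.01851363,  0.22082826]), 'torque': array([ 1.71516089e-02,  8.54043364e-03, -2.27689265e-05]), 'finger_force': 0.0, 'grip_width': 0.9963373750073587}
```

View pics/top0.png

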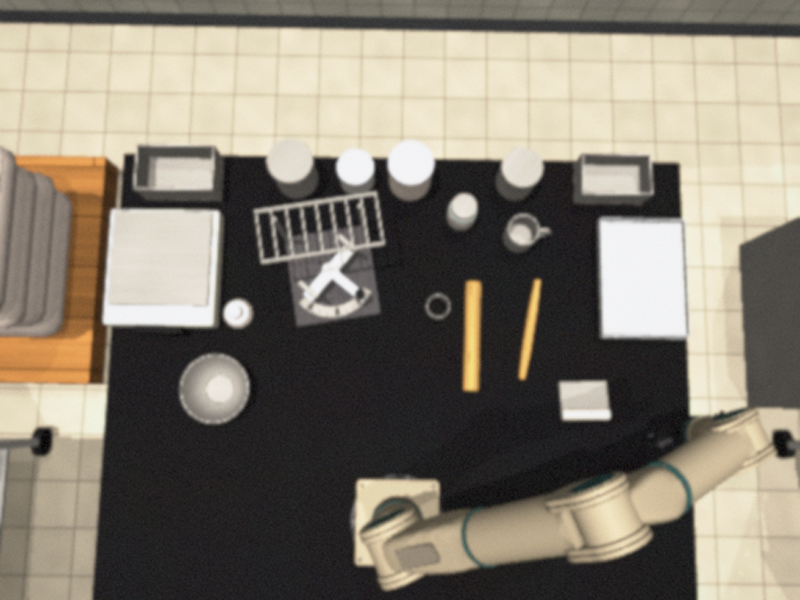

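View pics/scene0.png

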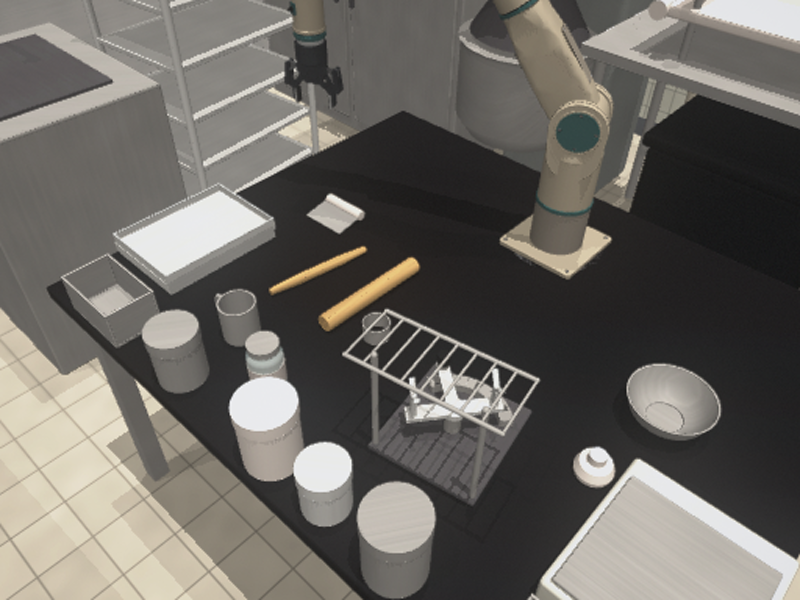

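The top view shows the stand at about (335,270), the shelf tilted a few degrees, the rolling pin at (472,335), the dowel at (530,330), the cutter at (438,306). The rest is swung aside, with its short arm towards (360,292). I'll enlarge it.

Run:
```python
from h import *
d,K=cam('top'); a=d['frame'][115:215,155:255]; p=d['frame'][170:256,270:356]
s,K2=cam('scene'); b=s['frame'][190:325,215:350]
r=lambda i,w,h:cv2.resize(i,(w,h),interpolation=cv2.INTER_CUBIC)
g=lambda i:(255*(i/255.)**.6).astype('uint8')
out=np.zeros((600,800,3),'uint8'); out[:,:600]=g(r(a,600,600)); out[:200,600:]=r(p,200,200)
cv2.imwrite('pics/c1.png',out[:,:,::-1])
cv2.imwrite('pics/c2.png',g(r(b,600,600))[:,:,::-1])
```

```text
(no output)
```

View pics/c1.png

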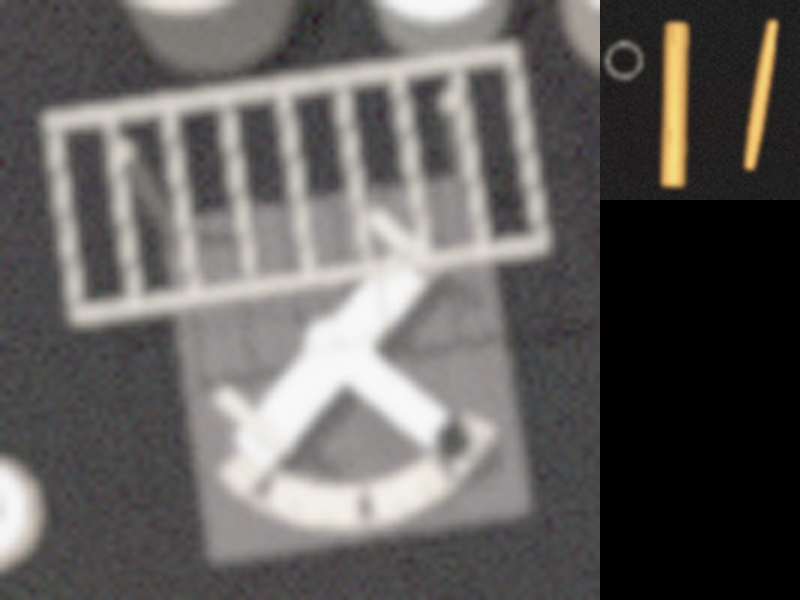

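View pics/c2.png

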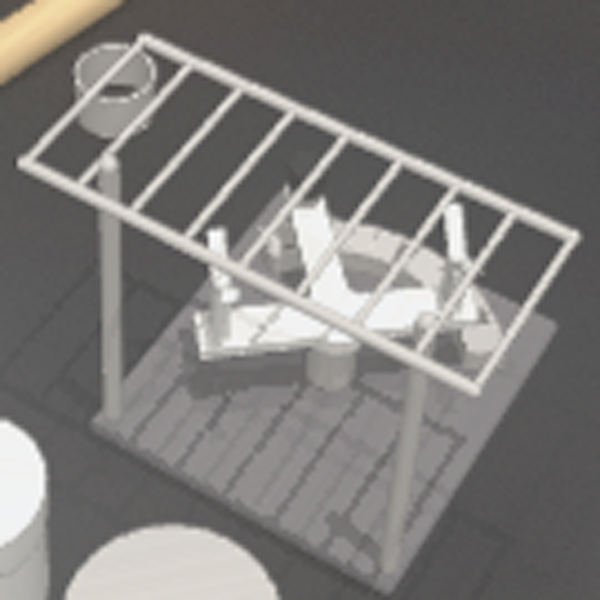

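The crop shows the knob at (453,438), the index plate's middle hole at (365,505), the shelf front wire from (75,318) to (546,247), and the rear wire from (45,113) to (519,47). In the scene crop the front wire runs (148,40)–(577,236) and the rear one (27,162)–(478,388). Next I'll fit the stand pose, rest angle and pin.

Run:
```python
from h import *
from scipy.optimize import least_squares
T=np.load('top.npz');S=np.load('scene.npz')
t=lambda X,Y:((X+.5)/6-.5+155,(Y+.5)/6-.5+115)
k=135/600
s=lambda X,Y:((X+.5)*k-.5+215,(Y+.5)*k-.5+190)
zs=.243
obs=[('T',t(75,318),(.0115,.1385,zs)),('T',t(546,247),(.0115,-.1385,zs)),('T',t(45,113),(.1285,.1385,zs)),('T',t(519,47),(.1285,-.1385,zs)),
('S',s(148,40),(.0115,-.1385,zs)),('S',s(577,236),(.0115,.1385,zs)),('S',s(27,162),(.1285,-.1385,zs)),('S',s(478,388),(.1285,.1385,zs)),
('T',t(453,438),'k')]
C={'T':T,'S':S}
def res(p):
    x,y,w,a=p;o=[]
    for c,uv,q in obs:
        if q=='k': q=(-.1*np.cos(a),-.1*np.sin(a),.100)
        P=R.from_euler('z',w).apply(q)+[x,y,0]
        o+=list(proj(P,C[c]['K'],C[c]['M'])-uv)
    return np.array(o)
r=least_squares(res,[.7,.1,.1,.7]);print(r.x.round(4));print(res(r.x).reshape(-1,2).round(2))
x,y,w,a=r.x
print('knob',R.from_euler('z',w+a).apply([-.1,0,0])+[x,y,0],'direct',onz(*t(453,438),.1,T['K'],T['M']))
d,K=cam('top');M=d['camera_from_world']
h=cv2.cvtColor(d['frame'],cv2.COLOR_RGB2HSV)
m=cv2.inRange(h,(8,90,90),(30,255,255)); n,l,st,ce=cv2.connectedComponentsWithStats(m)
for i in range(1,n):
    if st[i,4]>100 and 250<ce[i][0]<400:
        c=l==i; v,u=np.nonzero(c); rr=cv2.minAreaRect(np.c_[u,v].astype('float32'))
        b=cv2.boxPoints(rr); P=np.array([onz(*q,.02,K,M)for q in b]);print(ce[i],P.round(3).tolist(),P.mean(0))
d,K2=cam('scene');M2=d['camera_from_world']
h=cv2.cvtColor(d['frame'],cv2.COLOR_RGB2HSV)
m=cv2.inRange(h,(8,80,90),(30,255,255)); n,l,st,ce=cv2.connectedComponentsWithStats(m)
for i in range(1,n):
    if st[i,4]>300: print(ce[i],st[i],onz(*ce[i],.02,K2,M2))
```

```text
[0.6207 0.1797 0.1728 0.737 ]
[[ 0.89 -0.6 ]
 [-1.25 -0.46]
 [ 1.67  2.22]
 [-1.68  1.8 ]
 [-0.21  0.9 ]
 [-1.3   0.92]
 [ 0.89  0.44]
 [-0.76 -0.01]
 [ 0.01  0.01]]
knob [0.55932016 0.10073405 0.        ] direct [0.55935419 0.10077661 0.1       ]
[301.76296296 214.62345679] [[0.325, -0.16, 0.02], [0.612, -0.166, 0.02], [0.612, -0.212, 0.02], [0.325, -0.206, 0.02]] [ 0.46864319 -0.18583224  0.02      ]
[339.36933045 210.8336933 ] [[0.357, -0.301, 0.02], [0.621, -0.345, 0.02], [0.617, -0.375, 0.02], [0.353, -0.331, 0.02]] [ 0.4870726 -0.3378506  0.02     ]
[201.87218045 172.19548872] [172 157  62  31 399] [ 0.4977705  -0.33496398  0.02      ]
[235.25759417 187.63304982] [204 164  65  48 823] [ 0.47323388 -0.1885039   0.02      ]
```

```bash
cat >> h.py <<'E'
def go(p,yaw,tilt=0,p0=None,R0=None):
    """row for target TCP p, yaw; tilt about tool x after"""
    o=robot.get_obs()
    p0=o['tcp_pos'] if p0 is None else p0; R0=R.from_euler('xyz',o['eef_rot']) if R0 is None else R0
    Rt=R.from_euler('xyz',[np.pi,0,yaw])*R.from_rotvec([tilt,0,0])
    print('row',(R0.inv().apply(np.array(p)-p0)*100).round(2).tolist(),(R0.inv()*Rt).as_rotvec().round(3).tolist())
def wpic(name,proc=None,save=True):
    o=robot.get_obs(); d,K=cam('wrist')
    W=np.eye(4);W[:3,:3]=R.from_euler('xyz',o['eef_rot']).as_matrix();W[:3,3]=o['tcp_pos']
    M=np.linalg.inv(W@d['tool_from_camera'])
    np.savez(name+'.npz',K=K,M=M,f=d['frame'])
    if save: cv2.imwrite(f'pics/{name}.png',cv2.resize(d['frame'][:,:,::-1],(800,600),interpolation=cv2.INTER_CUBIC))
    return d['frame'],K,M
E
python3 -c "
from h import *
go([.559,.101,.25],.91)"
```

```text
row [55.7, -53.86, -1.87] [-0.001, -0.0, -0.534]
```

Request:
arm_command --rows '[[[5,-5,-2,0,0,-0.05,1],[10,-10,-2,0,0,-0.1,1],[14,-14,-2,0,0,-0.15,1],[18.5,-18,-2,0,0,-0.2,1],[23,-22,-2,0,0,-0.25,1],[27.5,-26.5,-2,0,0,-0.3,1],[32,-31,-2,0,0,-0.35,1],[36.5,-35,-2,0,0,-0.4,1],[41,-39.5,-2,0,0,-0.45,1],[45,-43.5,-2,0,0,-0.5,1]]]'

```text
t: 1.55
tcp_pos: [0.4969, -0.0363, 0.2516]
eef_rot: [3.141, -0.0, 0.877]
ft_force: [1.2, -1.3, 0.4]
grip_width: 1.0
finger_force: 0.0
```

```bash
python3 -c "
from h import *
go([.559,.101,.25],.91)"
```

```text
row [14.52, -4.0, 0.16] [0.001, -0.0, -0.033]
```

Request:
arm_command --rows '[[[5,-1.5,0.1,0,0,-0.03,1],[10,-2.8,0.1,0,0,-0.03,1],[14.2,-4,0.1,0,0,-0.03,1],[14.2,-4,0.1,0,0,-0.03,1],[14.2,-4,0.1,0,0,-0.03,1]]]'

```text
t: 2.17
tcp_pos: [0.556, 0.0959, 0.2501]
eef_rot: [3.142, 0.001, 0.906]
ft_force: [-0.6, 0.2, -0.3]
grip_width: 1.001
finger_force: 0.0
```

```bash
python3 -c "
from h import *
o=robot.get_obs();print(o['tcp_pos'],o['eef_rot'])
f,K,M=wpic('w1');print(K,-M[:3,:3].T@M[:3,3])
w,a=.1728,.737
for q in ([.5593,.1007,.104],[.6207,.1797,.07]): print(proj(q,K,M)*1.5625)"
```

```text
[0.55602604 0.09593734 0.25008083] [3.14158205e+00 1.22667924e-03 9.05552817e-01]
[[317.60996186   0.         252.59638368]
 [  0.         317.60996186 187.23206987]
 [  0.           0.           1.        ]] [0.60441778 0.15728357 0.39264062]
[393.4087102  261.60873122]
[392.76033684  86.50959267]
```

View pics/w1.png

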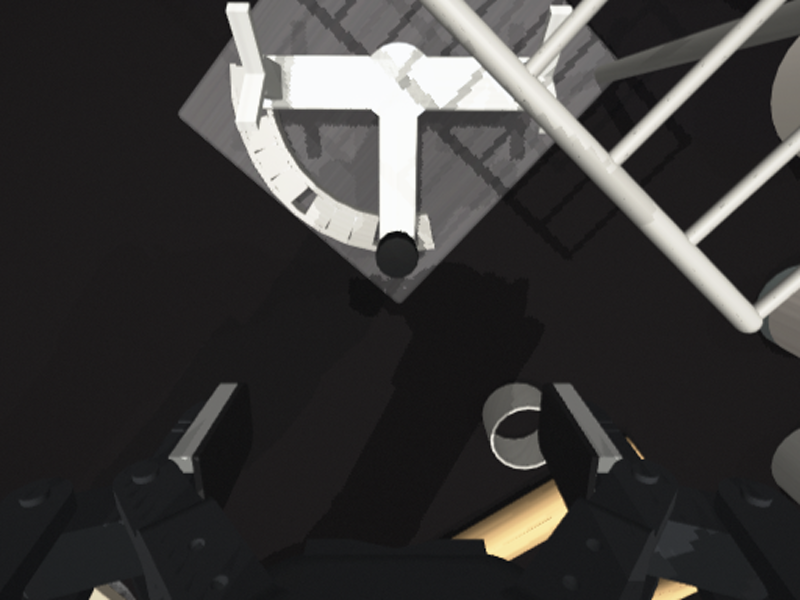

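Run:
```python
from h import *
T=np.load('w1.npz');K,M,f=T['K'],T['M'],T['f']
q=lambda X,Y,z:onz((X+.5)/1.5625-.5,(Y+.5)/1.5625-.5,z,K,M)
k=q(398,255,.104);print('knob',k)
piv=k+.1*np.array([np.cos(.906),np.sin(.906),0]);print('piv',piv)
for z in(.04,.05,.06):
    h=q(305,201,z)[:2]; d=piv[:2]-h;print('hole',z,h,np.hypot(*d),np.arctan2(*d[::-1]))
a=q(444,0,.243);b=q(750,322,.243);d=a-b;print('wire',a,b,np.arctan2(d[1],d[0])-np.pi/2)
# distance pivot->wire
n=np.array([d[1],-d[0]])/np.hypot(*d[:2]);print('piv to wire',n@(b-piv)[:2])
g=lambda i:(255*(i/255.)**.6).astype('uint8')
c=np.hstack([cv2.resize(g(f[20:200,130:290]),(533,600),interpolation=cv2.INTER_CUBIC)])
cv2.imwrite('pics/w1c.png',c[:,:,::-1])
```

```text
knob [0.56392932 0.10243965 0.104     ]
piv [0.6256192  0.18114389 0.104     ]
hole 0.04 [0.52736922 0.1613803 ] 0.10021805620571057 0.19850698246822593
hole 0.05 [0.52955412 0.16126413] 0.09810048253745196 0.20406016799780358
hole 0.06 [0.53173902 0.16114796] 0.09598606750326524 0.20985819402166805
wire [0.63589555 0.176167   0.243     ] [0.65918145 0.04136884 0.243     ] 0.17105820974897212
piv to wire 0.00927917150237734
```

View pics/w1c.png

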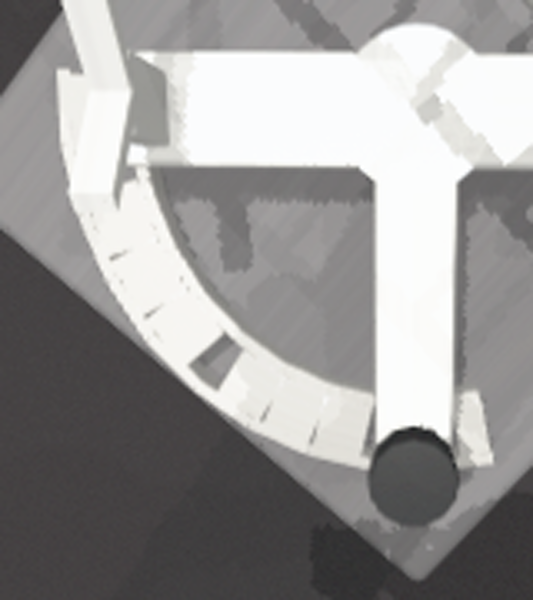

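The crop shows the knob top at (414,480), the arm along the tool's x, and the middle hole at (217,362), all as the fit has it. Next I descend.

```bash
python3 -c "
from h import *
go([.564,.1025,.076],.906)"
```

```text
row [1.09, 0.17, 17.42] [0.0, 0.001, -0.002]
```

Request:
arm_command --rows '[[[1,0.2,4,0,0,0,1],[1,0.2,8,0,0,0,1],[1,0.2,11.5,0,0,0,1],[1,0.2,13,0,0,0,1],[1,0.2,13,0,0,0,1]]]'

```text
t: 2.85
tcp_pos: [0.5638, 0.1023, 0.12]
eef_rot: [-3.141, 0.001, 0.905]
ft_force: [0.4, 0.2, 0.4]
grip_width: 1.004
finger_force: 0.0
```

```bash
python3 -c "
from h import *
go([.564,.1025,.076],.906)"
```

```text
row [0.04, 0.01, 4.4] [-0.001, 0.001, -0.001]
```

Request:
arm_command --rows '[[[0,0,2.5,0,0,0,1],[0,0,4.4,0,0,0,1],[0,0,4.4,0,0,0,1],[0,0,4.4,0,0,0,-1],[0,0,4.4,0,0,0,-1],[0,0,4.4,0,0,0,-1],[0,0,4.4,0,0,0,-1],[0,0,4.4,0,0,0,-1]]]' --grip_force 60

```text
t: 3.85
tcp_pos: [0.5645, 0.1033, 0.0771]
eef_rot: [3.141, -0.001, 0.906]
ft_force: [-1.0, -0.4, 4.4]
grip_width: 0.283
finger_force: 58.6
```

Request:
arm_command --rows '[[[0,0,-0.4,0,0,0,-1],[0,0,-0.8,0,0,0,-1],[0,0,-1.2,0,0,0,-1],[0,0,-1.4,0,0,0,-1],[0,0,-1.4,0,0,0,-1]]]'

```text
t: 4.47
tcp_pos: [0.5643, 0.1035, 0.0903]
eef_rot: [3.142, -0.0, 0.906]
ft_force: [3.3, 0.9, -6.6]
grip_width: 0.284
finger_force: 59.2
```

Run:
```python
from h import *
o=robot.get_obs();print(o)
p=np.array([.6256,.1811]);yaw0=o['eef_rot'][2];R0=R.from_euler('xyz',[np.pi,0,yaw0])
k0=p-.1*np.array([np.cos(.906),np.sin(.906)])
for a in np.linspace(.906,.18,9):
    k=p-.1*np.array([np.cos(a),np.sin(a)]);d=R0.inv().apply([*(k-k0),0])*100;print(d.round(2),round(.906-a,3))
```

```text
{'t': 4.475, 'joint_positions': array([-0.12765351,  0.7130756 , -0.16011092,  1.85147997,  0.18778931,
        0.59116146, -1.07065422]), 'dq': array([-0.00212466,  0.00554574,  0.00097315, -0.00276822,  0.0007553 ,
       -0.00352127, -0.00130018]), 'tau': array([  0.46176318, -57.40868926,  -1.27546113, -12.35700309,
         0.09665168,   1.02553356,   0.0591198 ]), 'tcp_pos': array([0.56426209, 0.10349012, 0.09030362]), 'eef_rot': array([ 3.14153439e+00, -4.80730954e-04,  9.05785278e-01]), 'ft_force': array([ 3.32532047,  0.94293521, -6.62920127]), 'torque': array([ 0.34575713, -0.53714074, -0.064071  ]), 'finger_force': 59.159197211265564, 'grip_width': 0.28379920023700655}
[0. 0. 0.] 0.0
[ 0.04 -0.91 -0.  ] 0.091
[ 0.16 -1.81 -0.  ] 0.182
[ 0.37 -2.69 -0.  ] 0.272
[ 0.65 -3.55 -0.  ] 0.363
[ 1.01 -4.38 -0.  ] 0.454
[ 1.45 -5.18 -0.  ] 0.544
[ 1.95 -5.93 -0.  ] 0.635
[ 2.52 -6.64 -0.  ] 0.726
```

Request:
arm_command --rows '[[[0,-0.9,0,0,0,0.09,-1],[0.15,-1.8,0,0,0,0.18,-1],[0.4,-2.7,0,0,0,0.27,-1],[0.65,-3.55,0,0,0,0.36,-1],[1,-4.4,0,0,0,0.45,-1],[1.45,-5.2,0,0,0,0.545,-1],[1.95,-5.95,0,0,0,0.635,-1],[2.5,-6.65,0,0,0,0.725,-1],[2.5,-6.65,0,0,0,0.725,-1]]]'

```text
t: 5.6
tcp_pos: [0.5286, 0.1635, 0.0905]
eef_rot: [3.14, -0.002, 0.18]
ft_force: [4.2, -1.7, -8.0]
grip_width: 0.281
finger_force: 59.3
```

Run:
```python
from h import *
o=robot.get_obs();print(o['ft_force'],o['tcp_pos'],o['eef_rot'])
d=o['tcp_pos'][:2]-[.6256,.1811];print(np.hypot(*d),np.arctan2(-d[1],-d[0]))
f,K,M=wpic('w2')
```

```text
[ 4.15278249 -1.7168426  -8.01354265] [0.52860448 0.1634527  0.09045128] [ 3.14029016e+00 -2.39960688e-03  1.79568162e-01]
0.09858782341445577 0.1799707312040746
```

View pics/w2.png

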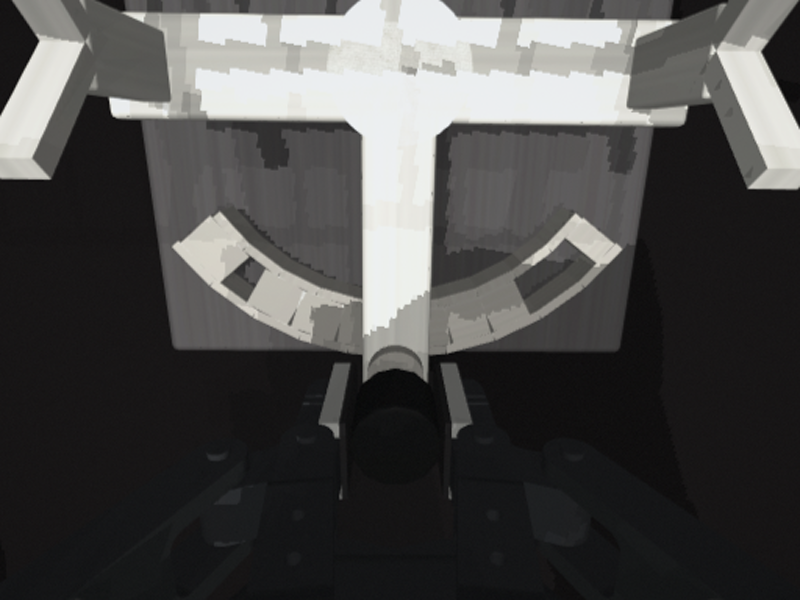

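The view shows the rest nearly square to the foot plate: plate front edge at (175,349)–(622,350), bar edge at (110,118)–(687,125). That is about −0.009 rad off, so the plunger is over the hole. I let go with a small opening.

Request:
arm_command --rows '[[[0,0,0,0,0,0,0],[0,0,0,0,0,0,0],[0,0,0,0,0,0,0],[0,0,0,0,0,0,0],[0,0,0,0,0,0,0]]]'

```text
t: 6.28
tcp_pos: [0.5271, 0.1641, 0.0904]
eef_rot: [-3.142, 0.0, 0.181]
ft_force: [0.4, 0.4, -0.9]
grip_width: 0.504
finger_force: 0.0
```

Run:
```python
from h import *
o=robot.get_obs();print(o['ft_force'],o['tcp_pos'],o['eef_rot'])
f,K,M=wpic('w3')
k=.105
for z in (.104,.114):
  print(proj([.6256-.1*np.cos(.18),.1811-.1*np.sin(.18),z],K,M)*1.5625)
```

```text
[ 0.35925845  0.36064783 -0.91969585] [0.5271465  0.16406322 0.09036341] [-3.14150970e+00  1.02708034e-04  1.80884636e-01]
[398.05262722 412.70510179]
[398.27434295 431.99904513]
```

View pics/w3.png

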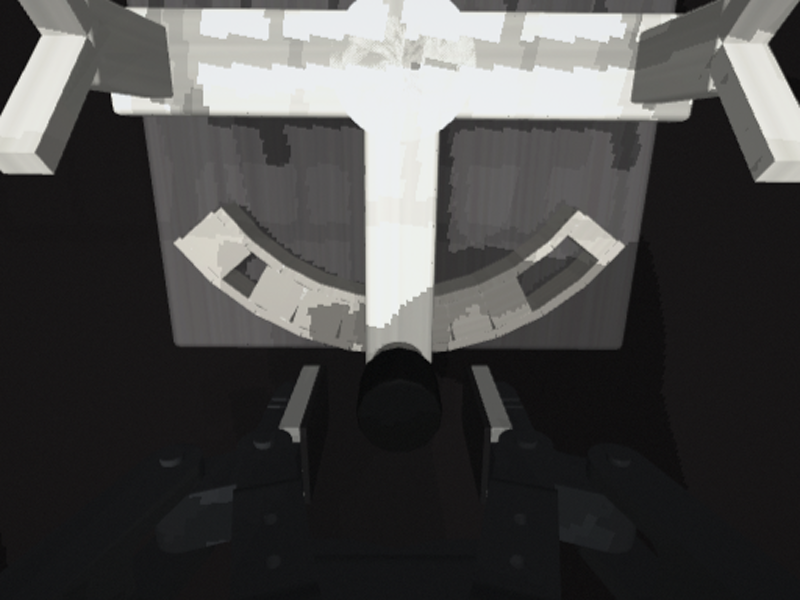

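The knob snapped down: its top is at (399,411), matching z = 0.104, and the bar is parallel to the plate edge. Now off to the rolling pin.

```bash
python3 -c "
from h import *
go([.527,.164,.21],.181)
go([.41,-.187,.21],-.02)
T=np.load('top.npz');print('cutter',onz(438/1.5625-.2,306/1.5625-.2,.03,T['K'],T['M']))"
```

```text
row [-0.02, -0.0, -11.96] [-0.0, 0.0, -0.0]
row [-17.84, 32.42, -11.96] [-0.0, 0.0, 0.201]
cutter [ 0.5407757  -0.09754294  0.03      ]
```

Request:
arm_command --rows '[[[0,0,-2,0,0,0,0.2],[0,0,-6,0,0,0,0.6],[0,0,-11,0,0,0,1],[-2,4,-12,0,0,0.02,1],[-5,9,-12,0,0,0.05,1],[-8,14.5,-12,0,0,0.08,1],[-11,20,-12,0,0,0.12,1],[-14,25.5,-12,0,0,0.16,1],[-17,31,-12,0,0,0.2,1],[-17.8,32.4,-12,0,0,0.2,1]]]'

```text
t: 7.58
tcp_pos: [0.4084, -0.1909, 0.2106]
eef_rot: [3.14, 0.0, -0.027]
ft_force: [0.1, 0.3, -0.5]
grip_width: 0.997
finger_force: 0.0
```

Request:
arm_command --rows '[[[0,0,0,0,0,0,1],[0,0,0,0,0,0,1]]]'

```text
t: 7.82
tcp_pos: [0.4109, -0.1854, 0.2103]
eef_rot: [-3.141, -0.0, -0.017]
ft_force: [0.1, -0.5, 0.7]
grip_width: 0.999
finger_force: 0.0
```

Run:
```python
from h import *
o=robot.get_obs();print(o['tcp_pos'],o['eef_rot'])
f,K,M=wpic('w4')
h=cv2.cvtColor(f,cv2.COLOR_RGB2HSV)
m=cv2.inRange(h,(8,70,40),(30,255,255)); n,l,st,ce=cv2.connectedComponentsWithStats(m)
for i in range(1,n):
    if st[i,4]>200:
        v,u=np.nonzero(l==i); rr=cv2.minAreaRect(np.c_[u,v].astype('float32'))
        b=cv2.boxPoints(rr);print(st[i],(b*1.5625).round().tolist()); P=np.array([onz(*q,.02,K,M)for q in b]);print(P.round(4).tolist(),P.mean(0))
```

```text
[ 0.41086739 -0.18543924  0.21028228] [-3.14082633e+00 -1.77169059e-04 -1.74597664e-02]
[ 231    0   44  240 8943] [[361.0, 0.0], [428.0, 0.0], [428.0, 373.0], [361.0, 373.0]]
[[0.5657, -0.1675, 0.02], [0.565, -0.2074, 0.02], [0.3201, -0.2082, 0.02], [0.3209, -0.1584, 0.02]] [ 0.4429269  -0.18538206  0.02      ]
[ 361    0   76  205 4870] [[550.0, 312.0], [643.0, -11.0], [683.0, 1.0], [591.0, 324.0]]
[[0.367, -0.2951, 0.02], [0.5686, -0.3337, 0.02], [0.5622, -0.3585, 0.02], [0.3577, -0.3248, 0.02]] [ 0.46386876 -0.3280294   0.02      ]
```

View pics/w4.png

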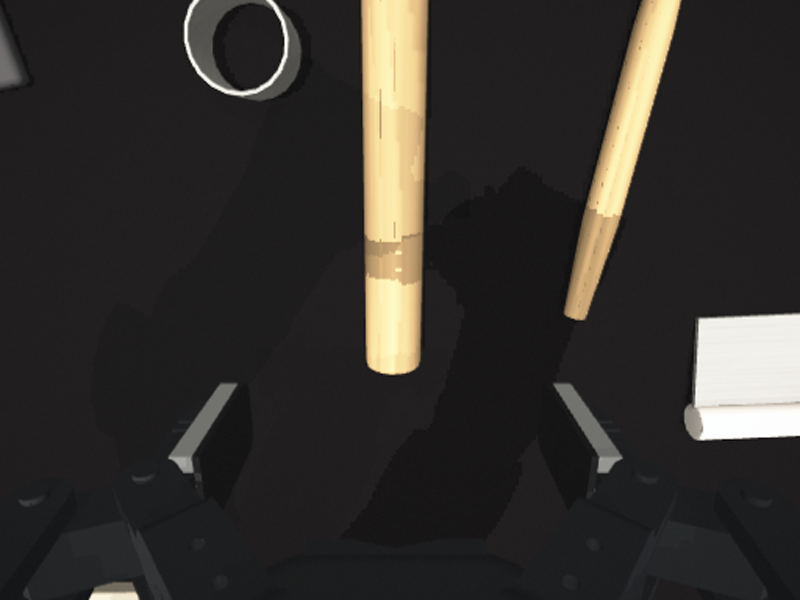

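The wrist view shows the pin's near end at (393,373) and its axis near column 394. The cutter and dowel are well clear.

Run:
```python
from h import *
T=np.load('w4.npz');K,M,f=T['K'],T['M'],T['f']
e=onz(393/1.5625-.2,373/1.5625,.04,K,M);print(e,-M[:3,:3].T@M[:3,3])
h=cv2.cvtColor(f,cv2.COLOR_RGB2HSV);m=cv2.inRange(h,(8,70,40),(30,255,255))[:,225:285]
P=[]
for v in range(5,225,10):
    u=np.nonzero(m[v])[0]+225; P.append(onz((u[0]+u[-1])/2,v,.022,K,M))
P=np.array(P);c=np.polyfit(P[:,0],P[:,1],1);x=e[0]+.14;print('c',x,np.polyval(c,x),'yaw',np.arctan(c[0]))
go([x,np.polyval(c,x),.1],np.arctan(c[0]))
go([x,np.polyval(c,x),.004],np.arctan(c[0]))
```

```text
[ 0.33094412 -0.18224749  0.04      ] [ 0.48877209 -0.18665957  0.35295075]
c 0.47094411908959877 -0.18521017620820102 yaw -0.021393295101920173
row [6.0, -0.09, 11.03] [-0.001, -0.0, 0.005]
row [5.99, -0.09, 20.63] [-0.001, -0.0, 0.005]
```

Request:
arm_command --rows '[[[3,0,4,0,0,0,1],[6,-0.1,9,0,0,0.005,1],[6,-0.1,14,0,0,0.005,1],[6,-0.1,18,0,0,0.005,1],[6,-0.1,20.2,0,0,0.005,1],[6,-0.1,20.6,0,0,0.005,1],[6,-0.1,20.6,0,0,0.005,1]]]'

```text
t: 8.75
tcp_pos: [0.471, -0.1862, 0.0047]
eef_rot: [-3.141, -0.001, -0.023]
ft_force: [0.3, -0.1, 0.4]
grip_width: 1.004
finger_force: 0.0
```

Request:
arm_command --rows '[[[0,0,0,0,0,0,-1],[0,0,0,0,0,0,-1],[0,0,0,0,0,0,-1],[0,0,0,0,0,0,-1],[0,0,0,0,0,0,-1],[0,0,-3,0,0,0,-1],[0,0,-8,0,0,0,-1],[0,0,-14,0,0,0,-1],[0,0,-20,0,0,0,-1],[0,0,-20,0,0,0,-1]]]' --grip_force 50

```text
t: 10.0
tcp_pos: [0.4731, -0.1881, 0.2088]
eef_rot: [3.139, -0.01, -0.024]
ft_force: [1.2, -0.3, -2.0]
grip_width: 0.452
finger_force: 51.6
```

```bash
cat > plan.py <<'E'
from h import *
o=robot.get_obs();print(o['tcp_pos'],o['eef_rot'],o['ft_force'],o['grip_width'],o['finger_force'])
Y=.175;S=np.array([.6256,.1811,.140]);t=-.61;g=.019
Rt=R.from_euler('xyz',[np.pi,0,Y+np.pi/2])*R.from_rotvec([t,0,0])
import sys
g=float(sys.argv[1]) if len(sys.argv)>1 else .019
z=Rt.apply([0,0,1]);b=R.from_euler('z',Y).apply([1,0,0]);print('z',z)
for dx,dz in ((-.15,.05),(-.1,.03),(0,.03),(0,.01),(0,0)):
    P=S+b*dx+[0,0,dz]; print(dx,dz,end=' '); go(P+z*g,Y+np.pi/2,t)
E
python3 plan.py
```

```text
[ 0.47312144 -0.18808023  0.20878958] [ 3.13870087 -0.00967135 -0.02442251] [ 1.24869368 -0.28039295 -1.98601723] 0.4516826910082401 51.592199206352234
z [ 0.56411779  0.09974089 -0.81964802]
-0.15 0.05 row [0.67, -34.53, 3.34] [-0.43, 0.533, -1.709]
-0.1 0.03 row [5.55, -35.53, 5.39] [-0.43, 0.533, -1.709]
0 0.03 row [15.36, -37.51, 5.48] [-0.43, 0.533, -1.709]
0 0.01 row [15.34, -37.52, 7.48] [-0.43, 0.533, -1.709]
0 0 row [15.33, -37.52, 8.48] [-0.43, 0.533, -1.709]
```

Run:
```python
from h import *
Y=.175;S=np.array([.6256,.1811,.140]);b=np.array([np.cos(Y),np.sin(Y),0])
go(S-b*.15+[0,0,.07],Y+np.pi/2)
```

```text
row [-0.36, -34.31, -0.22] [0.011, -0.004, -1.77]
```

Request:
arm_command --rows '[[[0,-3,-1,0,0,-0.17,-1],[0,-6.5,-1,0,0,-0.35,-1],[0,-10,-1,0,0,-0.53,-1],[0,-13.5,-1,0,0,-0.71,-1],[0,-17,-1,0,0,-0.89,-1],[0,-20.5,-1,0,0,-1.07,-1],[0,-24,-1,0,0,-1.25,-1],[0,-27.5,-1,0,0,-1.43,-1],[-0.2,-31,-0.5,0,0,-1.6,-1],[-0.4,-34.3,-0.2,0,0,-1.77,-1]]]'

```text
t: 11.25
tcp_pos: [0.4733, 0.1569, 0.2047]
eef_rot: [-3.139, -0.0, 1.752]
ft_force: [0.5, 0.2, -1.4]
grip_width: 0.454
finger_force: 51.2
```

Request:
arm_command --rows '[[[0,0,0,0,0,0,-1],[0,0,0,0,0,0,-1],[0,0,0,0,0,0,-1]]]'

```text
t: 11.62
tcp_pos: [0.4745, 0.1547, 0.2059]
eef_rot: [-3.14, 0.001, 1.743]
ft_force: [-0.1, -0.1, -2.2]
grip_width: 0.448
finger_force: 51.3
```

```bash
sed -i 's/t=-.61/t=-.70/; s/((-.15.*:/((-.15,.06),(-.1,.025),(0,.025),(0,.01),(0,0)):/' plan.py; python3 plan.py .0155
python3 - <<'E'
from h import *
f,K,M=wpic('w5',save=False)
h=cv2.cvtColor(f,cv2.COLOR_RGB2HSV);m=cv2.inRange(h,(8,70,40),(30,255,255))
v,u=np.nonzero(m);print(u.min(),u.max(),v.min(),v.max())
d,K=cam('scene');cv2.imwrite('pics/s2.png',cv2.resize(d['frame'][90:330,160:440][:,:,::-1],(700,600),interpolation=cv2.INTER_CUBIC))
E
```

```text
[0.47448701 0.15469664 0.2058575 ] [-3.14045922e+00  8.46553984e-04  1.74329682e+00] [-0.11845972 -0.13898072 -2.18615998] 0.44783259793472285 51.29714548587799
z [ 0.63437825  0.11216354 -0.76484219]
-0.15 0.06 row [-0.03, 1.34, 1.77] [-0.701, 0.002, -0.002]
-0.1 0.025 row [-0.01, 6.34, 5.26] [-0.701, 0.002, -0.002]
0 0.025 row [0.01, 16.34, 5.25] [-0.701, 0.002, -0.002]
0 0.01 row [0.02, 16.35, 6.75] [-0.701, 0.002, -0.002]
0 0 row [0.02, 16.35, 7.75] [-0.701, 0.002, -0.002]
196 308 0 350
```

View pics/s2.png

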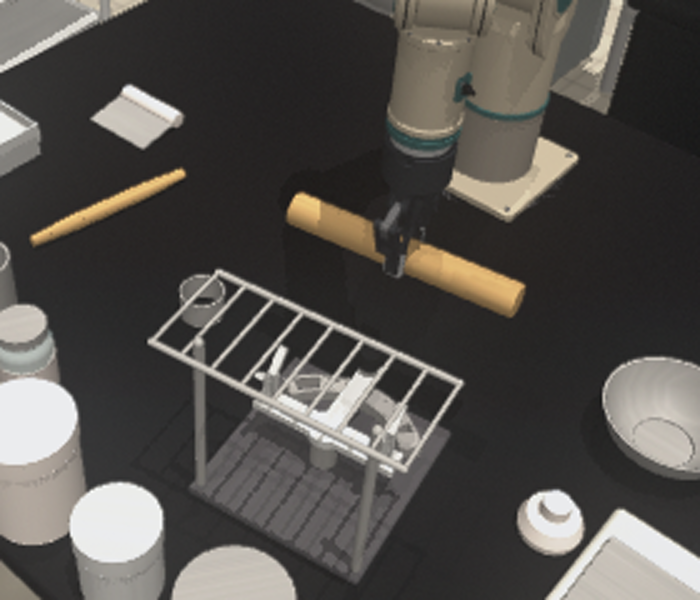

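The scene view shows the pin gripped at mid-length, level and parallel to the shelf, with its ends at (297,209) and (514,300) in the crop. The rest is square. Next I check the pin's ends by numbers and tilt the tool.

Request:
arm_command --rows '[[[0,0.3,0.4,-0.15,0,0,-1],[0,0.6,0.8,-0.3,0,0,-1],[0,0.9,1.2,-0.45,0,0,-1],[0,1.1,1.5,-0.58,0,0,-1],[0,1.3,1.8,-0.7,0,0,-1],[0,1.3,1.8,-0.7,0,0,-1],[0,1.3,1.8,-0.7,0,0,-1]]]'

```text
t: 12.6
tcp_pos: [0.4867, 0.1249, 0.185]
eef_rot: [2.646, 0.117, 1.695]
ft_force: [-0.3, -0.8, -3.2]
grip_width: 0.45
finger_force: 51.5
```

```bash
python3 plan.py .0155
python3 - <<'E'
from h import *
S=np.load('scene.npz')
A,B=[onz(160+x/2.5-.3,90+y/2.5-.3,.221,S['K'],S['M']) for x,y in((297,209),(514,300))]
print(A,B,(A+B)/2,np.linalg.norm(A-B))
E
```

```text
[0.48668584 0.1249239  0.18500674] [2.64557091 0.11735583 1.69465105] [-0.28842172 -0.83526563 -3.17018284] 0.45011593373920866 51.45417809486389
z [ 0.63437825  0.11216354 -0.76484219]
-0.15 0.06 row [3.08, 0.76, -0.36] [-0.207, 0.126, 0.024]
-0.1 0.025 row [3.75, 3.51, 5.05] [-0.207, 0.126, 0.024]
0 0.025 row [4.26, 12.32, 9.75] [-0.207, 0.126, 0.024]
0 0.01 row [4.43, 11.61, 11.06] [-0.207, 0.126, 0.024]
0 0 row [4.55, 11.14, 11.93] [-0.207, 0.126, 0.024]
[0.49651687 0.01788068 0.221     ] [0.44948014 0.28516234 0.221     ] [0.4729985  0.15152151 0.221     ] 0.2713889093102656
```

```bash
python3 -c "
from h import *
print(robot.get_obs()['joint_positions'].round(3))"
```

```text
[-0.277  0.411 -0.293  2.396  1.777  0.408 -2.074]
```

```bash
cat > kin.py <<'E'
from h import *
from scipy.optimize import least_squares
import itertools
Rz=lambda a:R.from_euler('z',a); Ry=lambda a:R.from_euler('y',a)
def fk(q,p,s,c):
    # p: d1,d3,a4,d5,a5,a6,d7 ; s signs of q1,q3,q5,q7
    d1,d3,a4,d5,b5,a6,d7=p
    r=Rz(s[0]*q[0]);x=np.array([0,0,d1]); r=r*Ry(q[1])*Rz(s[1]*q[2]);x=x+r.apply([a4,0,d3])
    r=r*Ry(q[3])*Rz(s[2]*q[4]);x=x+r.apply([b5,0,d5]); r=r*Ry(q[5]);x=x+r.apply([a6,0,d7])
    return x,r*Rz(s[3]*q[6]+c)
E
cat > fit.py <<'E'
from kin import *
o=robot.get_obs()
D=[([ 1.1291858,0.62925385,0.03846968,1.51824725,-0.02697199,0.99630227,-0.01998491],[0.23837342,-0.60412293,0.230488],[-3.13990134,0,.375821]),
([-0.12765351,0.7130756,-0.16011092,1.85147997,0.18778931,0.59116146,-1.07065422],[0.56426209,0.10349012,0.09030362],[3.14153439,-.00048,.905785]),
(o['joint_positions'],o['tcp_pos'],o['eef_rot'])]
best=None
for s in itertools.product([1,-1],repeat=4):
  for c in(0,np.pi/2,np.pi,-np.pi/2):
    def rr(p,f=1):
        e=[]
        for q,x,eu in D:
            X,Q=fk(q,p,s,c); e+=list(X-x)+list(f*.2*(Q.inv()*R.from_euler('xyz',eu)).as_rotvec())
        return np.array(e)
    r=least_squares(rr,[.3,.35,0,.35,0,0,.25])
    if best is None or r.cost<best[0]: best=(r.cost,s,c,r.x,rr(r.x))
print(best[0],best[1],best[2],best[3].round(4));print(best[4].reshape(-1,6).round(4))
np.savez('kin.npz',p=best[3],s=best[1],c=best[2])
E
python3 fit.py
```

```text
0.0006116849423128258 (-1, -1, -1, -1) 1.5707963267948966 [ 0.2152  0.6335 -0.0209  0.4    -0.0052  0.0459  0.2942]
[[ 0.027   0.0133  0.0015  0.      0.      0.    ]
 [-0.0014  0.0158 -0.0058  0.     -0.      0.    ]
 [-0.0014 -0.003   0.0043 -0.     -0.     -0.    ]]
```

```bash
sed -i 's/d1,d3,a4,d5,a5,a6,d7 ;/d1,d3,d5,d7,y1,y3,y5 ;/; s/    d1,d3,a4,d5,b5,a6,d7=p/    d1,d3,d5,d7,y1,y3,y5=p/; s/x=np.array(\[0,0,d1\])/x=r.apply([0,y1,d1])/; s/\[a4,0,d3\]/[0,y3,d3]/; s/\[b5,0,d5\]/[0,y5,d5]/; s/\[a6,0,d7\]/[0,0,d7]/' kin.py; sed -i 's/\[.3,.35,0,.35,0,0,.25\]/[.285,.42,.314,.3,0,0,0]/' fit.py; python3 fit.py
```

```text
5.988377532725721e-11 (-1, -1, -1, -1) 1.5707963267948966 [ 3.362e-01  5.591e-01  3.821e-01  3.499e-01 -1.150e-02 -1.620e-02
 -4.000e-04]
[[ 0. -0. -0.  0.  0.  0.]
 [-0. -0.  0.  0. -0.  0.]
 [ 0.  0. -0. -0. -0. -0.]]
```

```bash
cat >> kin.py <<'E'
k_=np.load('kin.npz');P_,S_,C_=k_['p'],k_['s'],float(k_['c'])
LO=np.array([-3.06,-.37,-1.25,.18,-1.1,.23,-2.94]);HI=np.array([3.06,2.12,1.32,2.47,4.24,1.98,2.94])
def pose(dx,dz,th,flip,g=.0155,Y=.175,S=(.6256,.1811,.140)):
    t=-th if not flip else th
    Rt=Rz(Y+np.pi/2-(np.pi if flip else 0))*R.from_euler('x',np.pi)*R.from_rotvec([t,0,0])
    b=Rz(Y).apply([1,0,0]); return np.array(S)+b*dx+[0,0,dz]+Rt.apply([0,0,1])*g,Rt
def ik(x,Q,q0,reg=1e-3,m=.02):
    def f(q):
        X,r=fk(q,P_,S_,C_);return np.r_[(X-x),.3*(Q.inv()*r).as_rotvec(),reg*(q-q0)]
    r=least_squares(f,np.clip(q0,LO+m,HI-m),bounds=(LO+m-1e-6,HI-m+1e-6));return r.x,np.linalg.norm(f(r.x)[:6])
E
python3 - <<'E'
from kin import *
q=robot.get_obs()['joint_positions'];rng=np.random.default_rng(0)
for fl in(0,1):
  for th in(.52,.61,.7):
    sol=[]
    for i in range(40):
        q0=rng.uniform(LO,HI);q0[0]=-.3+rng.normal()*.4
        for dx,dz in((0,0),):
            s,e=ik(*pose(dx,dz,th,fl),q0,reg=1e-4)
        if e<2e-3: sol.append((np.abs(s-q)[:].max(),s))
    sol.sort(key=lambda a:a[0]);print(fl,th,len(sol))
    for d,s in sol[:4]:print('  ',round(d,2),s.round(2))
E
```

```text
0 0.52 34
   0.3 [-0.23  0.65 -0.21  2.09  2.03  0.25 -2.17]
   0.3 [-0.23  0.65 -0.21  2.09  2.03  0.25 -2.17]
   0.3 [-0.23  0.65 -0.21  2.09  2.03  0.25 -2.17]
   0.3 [-0.23  0.65 -0.21  2.09  2.03  0.25 -2.17]
0 0.61 35
   0.41 [ 0.08  0.76 -0.7   2.16  2.07  0.63 -2.12]
   0.43 [-0.08  0.7  -0.45  2.16  2.21  0.48 -2.31]
   0.44 [-0.08  0.7  -0.45  2.16  2.22  0.48 -2.32]
   0.45 [ 0.11  0.77 -0.75  2.16  2.05  0.66 -2.09]
0 0.7 30
   0.55 [ 0.01  0.76 -0.61  2.23  2.33  0.69 -2.39]
   0.61 [-0.05  0.73 -0.51  2.23  2.39  0.65 -2.48]
   0.68 [-0.11  0.72 -0.42  2.23  2.45  0.61 -2.57]
   0.7 [ 0.23  0.91 -0.99  2.22  2.16  0.94 -2.1 ]
1 0.52 24
   2.37 [-0.71  0.71  0.5   2.1   4.15  0.25 -1.27]
   2.37 [-0.71  0.71  0.5   2.1   4.15  0.25 -1.27]
   2.37 [-0.71  0.71  0.5   2.1   4.15  0.25 -1.27]
   2.37 [-0.71  0.71  0.5   2.1   4.15  0.25 -1.27]
1 0.61 27
   1.62 [-0.61  0.69  0.34  2.18  3.4   0.31 -0.51]
   1.63 [-0.62  0.69  0.35  2.18  3.41  0.31 -0.52]
   1.73 [-0.56  0.68  0.26  2.17  3.25  0.3  -0.34]
   1.74 [-0.56  0.68  0.26  2.17  3.23  0.29 -0.33]
1 0.7 25
   1.99 [-0.9   0.86  0.8   2.25  3.76  0.63 -1.01]
   2.07 [-0.95  0.91  0.9   2.25  3.85  0.69 -1.12]
   2.15 [-0.41  0.69  0.02  2.24  2.86  0.49  0.08]
   2.15 [-0.41  0.69  0.02  2.24  2.85  0.49  0.08]
```

Run:
```python
from kin import *
o=robot.get_obs();q=o['joint_positions'];print(o['tcp_pos'],o['eef_rot'])
for th in(.61,.66):
  s=q
  for dx,dz in((-.15,.06),(-.12,.06),(-.1,.04),(-.1,.025),(-.05,.025),(0,.025),(0,0)):
    s,e=ik(*pose(dx,dz,th,0),s,reg=1e-3);print(th,dx,dz,s.round(2),round(e,4))
go(*[pose(-.12,.06,.64,0)[0],.175+np.pi/2,-.64])
go(*[pose(-.10,.03,.64,0)[0],.175+np.pi/2,-.64])
```

```text
[0.48668584 0.1249239  0.18500674] [2.64557091 0.11735583 1.69465105]
0.61 -0.15 0.06 [ 0.32  0.69 -1.23  2.45  1.84  0.92 -2.11] 0.0071
0.61 -0.12 0.06 [ 0.33  0.72 -1.21  2.41  1.88  0.92 -2.08] 0.0
0.61 -0.1 0.04 [ 0.31  0.78 -1.17  2.38  1.93  0.95 -2.07] 0.0
0.61 -0.1 0.025 [ 0.29  0.82 -1.15  2.39  1.97  0.98 -2.11] 0.0
0.61 -0.05 0.025 [ 0.29  0.84 -1.12  2.26  1.94  0.92 -1.98] 0.0
0.61 0 0.025 [ 0.29  0.87 -1.08  2.14  1.9   0.87 -1.85] 0.0
0.61 0 0 [ 0.27  0.92 -1.07  2.15  1.97  0.9  -1.9 ] 0.0
0.66 -0.15 0.06 [ 0.31  0.69 -1.23  2.45  1.87  0.95 -2.13] 0.0176
0.66 -0.12 0.06 [ 0.31  0.74 -1.21  2.45  1.96  0.99 -2.17] 0.0
0.66 -0.1 0.04 [ 0.29  0.8  -1.17  2.42  2.02  1.01 -2.16] 0.0
0.66 -0.1 0.025 [ 0.27  0.84 -1.15  2.43  2.05  1.05 -2.19] 0.0
0.66 -0.05 0.025 [ 0.29  0.86 -1.12  2.3   2.03  0.98 -2.06] 0.0
0.66 0 0.025 [ 0.28  0.88 -1.08  2.18  2.    0.91 -1.94] 0.0
0.66 0 0 [ 0.27  0.94 -1.07  2.19  2.06  0.95 -1.99] 0.0
row [3.24, 3.31, 1.06] [-0.147, 0.127, 0.02]
row [3.69, 3.66, 4.62] [-0.147, 0.127, 0.02]
```

Request:
arm_command --rows '[[[0,0,0,0,0,0,-1],[0,0,0,0,0,0,-1]]]'

```text
t: 12.85
tcp_pos: [0.4866, 0.1247, 0.1847]
eef_rot: [2.649, 0.118, 1.695]
ft_force: [-0.2, 1.0, -1.7]
grip_width: 0.448
finger_force: 51.5
```

Run:
```python
from kin import *
o=robot.get_obs();print(o['joint_positions'].round(3))
def row(x0,R0,x,Q): print((R0.inv().apply(x-x0)*100).round(2),(R0.inv()*Q).as_rotvec().round(3))
A=(o['tcp_pos'],R.from_euler('xyz',o['eef_rot']));B=pose(-.15,.06,.7,0)
for n,c in(('meas',A),('cmd',B)):
  for a in((-.11,.06,.61,0),(-.1,.03,.61,0)):print(n,end=' ');row(*c,*pose(*a))
```

```text
[-0.277  0.411 -0.292  2.393  1.764  0.405 -2.06 ]
meas [3.31 4.18 1.5 ] [-0.12   0.127  0.018]
meas [3.71 3.65 4.6 ] [-0.12   0.127  0.018]
cmd [-0.    2.92  2.57] [ 0.09  0.   -0.  ]
cmd [-0.    1.75  5.51] [ 0.09  0.   -0.  ]
```

Request:
arm_command --rows '[[[0.8,1,0.4,-0.03,0.03,0,-1],[1.6,2.1,0.8,-0.06,0.06,0.01,-1],[2.5,3.2,1.1,-0.09,0.1,0.015,-1],[3.3,4.2,1.5,-0.12,0.127,0.018,-1],[3.3,4.2,1.5,-0.12,0.127,0.018,-1],[3.3,4.2,1.5,-0.12,0.127,0.018,-1],[3.3,4.2,1.5,-0.12,0.127,0.018,-1]]]'

```text
t: 13.72
tcp_pos: [0.5257, 0.1639, 0.1875]
eef_rot: [2.532, 0.001, 1.747]
ft_force: [0.2, -1.1, -2.1]
grip_width: 0.451
finger_force: 51.5
```

```bash
cat > nx.py <<'E'
from kin import *
import sys
o=robot.get_obs();print(o['joint_positions'].round(3),o['tcp_pos'].round(4),o['ft_force'].round(1))
def row(x0,R0,x,Q): print((R0.inv().apply(x-x0)*100).round(2),(R0.inv()*Q).as_rotvec().round(3))
A=(o['tcp_pos'],R.from_euler('xyz',o['eef_rot']))
for a in eval(sys.argv[1]):print(a,end=' ');row(*A,*pose(*a,0))
E
python3 nx.py '((-.11,.06,.61),(-.1,.03,.61),(0,.025,.61),(0,.0,.61))'
```

```text
[-0.098  0.48  -0.488  2.394  2.2    0.483 -2.43 ] [0.5257 0.1639 0.1875] [ 0.2 -1.1 -2.1]
(-0.11, 0.06, 0.61) [-0.04  0.01  0.03] [-0.    -0.     0.002]
(-0.1, 0.03, 0.61) [-0.04 -0.89  3.06] [-0.    -0.     0.002]
(0, 0.025, 0.61) [-0.05  7.02  9.2 ] [-0.    -0.     0.002]
(0, 0.0, 0.61) [-0.05  5.59 11.25] [-0.    -0.     0.002]
```

```bash
python3 nx.py '((-.1,.03,.64),(-.1,.025,.66),(-.05,.025,.66),(0,.025,.66),(0,.01,.66),(0,0,.66))'
python3 - <<'E'
from kin import *
d,K=cam('top');M=d['camera_from_world'];h=cv2.cvtColor(d['frame'],cv2.COLOR_RGB2HSV)
m=cv2.inRange(h,(8,90,60),(30,255,255)); n,l,st,ce=cv2.connectedComponentsWithStats(m)
for i in range(1,n):
    if st[i,4]>40 and st[i,0]<300 and 100<st[i,1]<230: 
        v,u=np.nonzero(l==i);a=u.argmin();b=u.argmax();print(st[i],onz(u[a],v[u==u[a]].mean(),.2,K,M),onz(u[b],v[u==u[b]].mean(),.2,K,M))
b=pose(-.11,.06,.61,0,g=0)[0];e=Rz(.175).apply([0,.14,0]);print('expect',b+e,b-e)
E
```

```text
[-0.098  0.48  -0.488  2.394  2.2    0.483 -2.43 ] [0.5257 0.1639 0.1875] [ 0.2 -1.1 -2.1]
(-0.1, 0.03, 0.64) [-0.04 -0.84  3.06] [-0.03  -0.     0.002]
(-0.1, 0.025, 0.66) [-0.04 -1.1   3.47] [-0.05  -0.     0.002]
(-0.05, 0.025, 0.66) [-0.05  3.    6.33] [-0.05  -0.     0.002]
(0, 0.025, 0.66) [-0.05  7.1   9.19] [-0.05  -0.     0.002]
(0, 0.01, 0.66) [-0.05  6.24 10.42] [-0.05  -0.     0.002]
(0, 0, 0.66) [-0.05  5.67 11.24] [-0.05  -0.     0.002]
[214 183  39  17 442] [0.52472518 0.15419742 0.2       ] [0.53256304 0.01550737 0.2       ]
[172 191  36  17 434] [0.50012027 0.30641828 0.2       ] [0.51140516 0.17934755 0.2       ]
expect [0.49290494 0.29980982 0.2       ] [0.54165522 0.02408639 0.2       ]
```

Request:
arm_command --rows '[[[0,-0.5,1.5,-0.02,0,0,-1],[0,-1.1,3.2,-0.05,0,0,-1],[0,-1.1,3.45,-0.05,0,0,-1],[0,1,4.9,-0.05,0,0,-1],[0,3,6.3,-0.05,0,0,-1],[0,5,7.7,-0.05,0,0,-1],[0,6.5,8.8,-0.05,0,0,-1],[0,7.1,9.2,-0.05,0,0,-1],[0,7.1,9.2,-0.05,0,0,-1],[0,7.1,9.2,-0.05,0,0,-1]]]'

```text
t: 15.02
tcp_pos: [0.6269, 0.1832, 0.1479]
eef_rot: [2.498, -0.002, 1.751]
ft_force: [-15.4, -3.2, -8.4]
grip_width: 0.448
finger_force: 61.4
```

```bash
python3 nx.py '((0,.025,.66),(0,.01,.66),(0,.003,.66),(0,0,.66))'
```

```text
[-0.088  0.655 -0.445  2.197  2.267  0.492 -2.383] [0.6269 0.1832 0.1479] [-15.4  -3.2  -8.4]
(0, 0.025, 0.66) [-0.19  0.92  0.08] [-0.016 -0.005  0.003]
(0, 0.01, 0.66) [-0.19  0.02  1.28] [-0.016 -0.005  0.003]
(0, 0.003, 0.66) [-0.19 -0.4   1.84] [-0.016 -0.005  0.003]
(0, 0, 0.66) [-0.19 -0.58  2.08] [-0.016 -0.005  0.003]
```

The wire is being touched: about −15 N along the gripper's front normal, 8 mm short. I back off and go in lower.

Request:
arm_command --rows '[[[0,-1,-0.5,0,0,0,-1],[0,-1.15,-0.45,0,0,0,-1],[0,-1.3,0.1,0,0,0,-1],[0,-1.4,0.6,0,0,0,-1],[0,-1.4,0.6,0,0,0,-1],[0,-1.4,0.6,0,0,0,-1]]]'

```text
t: 15.78
tcp_pos: [0.6278, 0.1823, 0.1391]
eef_rot: [2.482, 0.0, 1.748]
ft_force: [0.0, -0.6, -1.6]
grip_width: 0.448
finger_force: 61.2
```

```bash
python3 nx.py '((-.008,.012,.66),(-.004,.006,.66),(0,0,.66),(0,0,.7))'
```

```text
[-0.073  0.684 -0.472  2.212  2.312  0.55  -2.422] [0.6278 0.1823 0.1391] [ 0.  -0.6 -1.6]
(-0.008, 0.012, 0.66) [-0.08 -0.03 -0.1 ] [-0.    -0.001  0.001]
(-0.004, 0.006, 0.66) [-0.08 -0.08  0.61] [-0.    -0.001  0.001]
(0, 0, 0.66) [-0.08 -0.13  1.33] [-0.    -0.001  0.001]
(0, 0, 0.7) [-0.08 -0.07  1.33] [-0.04  -0.001  0.001]
```

Request:
arm_command --rows '[[[0,0,0.3,0,0,0,-1],[-0.05,-0.05,0.6,0,0,0,-1],[-0.1,-0.1,0.85,0,0,0,-1],[-0.1,-0.1,1.05,0,0,0,-1],[-0.1,-0.1,1.05,0,0,0,-1],[-0.1,-0.1,1.05,0,0,0,-1]]]'

```text
t: 16.52
tcp_pos: [0.6334, 0.1823, 0.1303]
eef_rot: [2.482, 0.0, 1.748]
ft_force: [-0.4, 0.2, -1.4]
grip_width: 0.446
finger_force: 61.3
```

```bash
python3 nx.py '((0,0,.66),)'
```

```text
[-0.069  0.707 -0.474  2.202  2.328  0.562 -2.427] [0.6334 0.1823 0.1303] [-0.4  0.2 -1.4]
(0, 0, 0.66) [ 0.02 -0.03  0.3 ] [ 0.    -0.001  0.002]
```

Request:
arm_command --rows '[[[0,0,0.1,0,0,0,-1],[0,0,0.2,0,0,0,-1],[0,0,0.25,0,0,0,-1],[0,0,0.25,0,0,0,-1],[0,0,0.25,0,0,0,-1]]]'

```text
t: 17.15
tcp_pos: [0.6339, 0.1825, 0.1296]
eef_rot: [2.481, 0.001, 1.748]
ft_force: [-11.3, -3.1, 12.7]
grip_width: 0.446
finger_force: 63.5
```

```bash
python3 nx.py '((0,0,.66),(0,-.002,.66),(0,-.004,.66))'
```

```text
[-0.068  0.71  -0.475  2.202  2.33   0.565 -2.427] [0.6339 0.1825 0.1296] [-11.3  -3.1  12.7]
(0, 0, 0.66) [ 0.01 -0.03  0.22] [ 0.001 -0.001  0.003]
(0, -0.002, 0.66) [ 0.01 -0.15  0.37] [ 0.001 -0.001  0.003]
(0, -0.004, 0.66) [ 0.01 -0.27  0.53] [ 0.001 -0.001  0.003]
```

Request:
arm_command --rows '[[[0,-0.1,-0.05,0,0,0,-1],[0,-0.2,-0.1,0,0,0,-1],[0,-0.3,-0.1,0,0,0,-1],[0,-0.3,-0.1,0,0,0,-1],[0,-0.3,-0.1,0,0,0,-1]]]'

```text
t: 17.77
tcp_pos: [0.6333, 0.1824, 0.1293]
eef_rot: [2.477, 0.001, 1.748]
ft_force: [-3.4, -1.2, 8.1]
grip_width: 0.452
finger_force: 62.1
```

```bash
python3 nx.py '((0,0,.66),)'; python3 -c "
from h import *
print(robot.get_obs()['torque'])"
```

```text
[-0.066  0.712 -0.48   2.206  2.336  0.574 -2.434] [0.6333 0.1824 0.1293] [-3.4 -1.2  8.1]
(0, 0, 0.66) [0.01 0.04 0.22] [ 0.005 -0.001  0.002]
[-0.17332883  0.06903577 -0.02716275]
```

Request:
arm_command --rows '[[[0,-0.05,-0.1,0,0,0,-1],[0,-0.05,-0.1,0,0,0,-1],[0,-0.05,-0.1,0,0,0,0.05],[0,-0.05,-0.1,0,0,0,0.15],[0,-0.05,-0.1,0,0,0,0.25],[0,-0.05,-0.1,0,0,0,0.25],[0,-0.05,-0.1,0,0,0,0.25]]]' --grip_force 20

```text
t: 18.65
tcp_pos: [0.6309, 0.1818, 0.1276]
eef_rot: [2.482, 0.0, 1.748]
ft_force: [-0.7, -0.4, 0.1]
grip_width: 0.627
finger_force: 0.0
```

```bash
cat > chk.py <<'E'
from kin import *
import sys
o=robot.get_obs();print(o['joint_positions'].round(3),o['ft_force'].round(1),o['torque'].round(2))
b=np.array([.6256,.1811,.14]);e=Rz(.175).apply([0,.14,0])
for n,zz in(('top',.16),('scene',.14)):
    d,K=cam(n);M=d['camera_from_world'];h=cv2.cvtColor(d['frame'],cv2.COLOR_RGB2HSV)
    m=cv2.inRange(h,(8,60,60),(30,255,255)); ex=np.array([proj(b+e,K,M),proj(b-e,K,M)])
    lo=ex.min(0)-15;hi=ex.max(0)+15; v,u=np.nonzero(m); k=(u>lo[0])&(u<hi[0])&(v>lo[1])&(v<hi[1]);u,v=u[k],v[k]
    ax=(ex[0]-ex[1])/np.linalg.norm(ex[0]-ex[1]); pr=np.c_[u,v]-ex.mean(0); a=pr@ax; c=pr@[-ax[1],ax[0]]
    L=np.linalg.norm(ex[0]-ex[1])/2
    print(n,'half',L.round(1),'ends',a.min().round(1),a.max().round(1),'cross near ends',[np.mean(c[a<-.6*L]).round(2),np.mean(c[a>.6*L]).round(2)],'px/mm',(L/140).round(3))
E
python3 chk.py
```

```text
[-0.066  0.713 -0.48   2.209  2.336  0.573 -2.435] [-0.7 -0.4  0.1] [-0.14  0.62  0.  ]
top half 36.8 ends -38.7 38.5 cross near ends [np.float64(-0.95), np.float64(-1.03)] px/mm 0.263
scene half 50.3 ends -53.6 50.6 cross near ends [np.float64(-1.63), np.float64(-1.82)] px/mm 0.359
```

The pin is released: level, parallel and centred within 1 mm, with no force on the tool. Now I retract straight along the tool.

Request:
arm_command --rows '[[[0,0,-0.5,0,0,0,0.25],[0,0,-1.2,0,0,0,0.25],[0,0,-2,0,0,0,0.25],[0,0,-2.8,0,0,0,0.25],[0,0,-3.6,0,0,0,0.25],[0,0,-3.6,0,0,0,0.25]]]'

```text
t: 19.5
tcp_pos: [0.6091, 0.178, 0.157]
eef_rot: [2.481, 0.0, 1.748]
ft_force: [0.4, -0.7, -0.4]
grip_width: 0.624
finger_force: 0.0
```

```bash
python3 chk.py
```

```text
[-0.072  0.632 -0.479  2.252  2.294  0.54  -2.427] [ 0.4 -0.7 -0.4] [-0.15  0.65 -0.01]
top half 36.8 ends -38.7 38.4 cross near ends [np.float64(-0.98), np.float64(-0.99)] px/mm 0.263
scene half 50.3 ends -53.6 50.6 cross near ends [np.float64(-1.68), np.float64(-1.83)] px/mm 0.359
```

Request:
arm_command --rows '[[[0,0,-1.5,0,0,0,0.25],[0,-0.5,-3,0,0,0,0.25],[0,-1.5,-5,0,0,0,0.25],[0,-2.5,-6.5,0,0,0,0.25],[0,-3.5,-8,0,0,0,0.25],[0,-3.5,-8,0,0,0,0.25],[0,-3.5,-8,0,0,0,0.25]]]'

```text
t: 20.48
tcp_pos: [0.5344, 0.1645, 0.1981]
eef_rot: [2.481, 0.0, 1.747]
ft_force: [-0.0, 0.8, -0.1]
grip_width: 0.626
finger_force: 0.0
```

```bash
python3 chk.py
python3 - <<'E'
from kin import *
f0=cv2.imread('pics/top0.png'); d,K=cam('top'); f1=cv2.resize(d['frame'][:,:,::-1],(800,600),interpolation=cv2.INTER_CUBIC)
df=cv2.absdiff(f0,f1).max(2)
for n,(x,y) in dict(dowel=(530,330),cutter=(438,306),bowl=(215,388),jar=(462,210),scraper=(585,400),beaker=(522,232),timer=(237,313)).items():
    print(n,df[y-22:y+22,x-22:x+22].mean().round(1))
# knob/rest still home? wrist view numeric: rest bar orientation not needed
E
```

```text
[-0.073  0.481 -0.525  2.407  2.256  0.541 -2.481] [-0.   0.8 -0.1] [-0.11  0.56 -0.04]
top half 36.8 ends -38.7 38.5 cross near ends [np.float64(-0.95), np.float64(-1.0)] px/mm 0.263
scene half 50.3 ends -53.6 50.6 cross near ends [np.float64(-1.66), np.float64(-1.81)] px/mm 0.359
dowel 8.7
cutter 4.0
bowl 2.0
jar 3.1
scraper 11.4
beaker 3.2
timer 3.1
```

```bash
python3 -c "
from h import *
print(robot.sign_off())"
```

```text
the job is handed in; nothing more can be done
None
```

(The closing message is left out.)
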